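# Turn the desk lamp up to full on its touch dimmer

## Robot

A 6-joint arm with a two-finger parallel gripper is mounted at the origin on the work surface. World frame = base frame: x ahead of the robot, y to its left, z up, the work surface at z = 0. Lengths are in m, angles in degrees, forces in N, time in s.
With the tool pointing down it reaches from about 0.3 to 0.775 m from the base axis. Payload 14.6 kg.
Tool frame: the origin (TCP) lies midway between the tips of the shut fingers; the grasp point (between the pads) lies 19 mm behind it (manip.hold_point_z is the distance from the TCP to the grasp point, in m); z points along the fingers, y is the line along which they close (so a half turn about z gives the same grasp; the last joint's range is limited). The gripper opens to 94 mm and grips with 3 to 60 N. Pads are 16 mm wide; open, the fingers measure 119 mm over their backs; the gripper's body (75 mm by 177 mm) begins 78 mm behind the grasp point.
Start: joints at [-76.983, 17.183, 87.147, -0, 75.671, -3.816], TCP at [0.159, -0.526, 0.205] pointing down, gripper open.
Joint ranges: [-173.82, 173.82], [-45.26, 126.66], [13.44, 144.39], [-59.66, 239.66], [0, 175.72], [-146.38, 146.38]. Speed limits (degrees/s): [127.2, 127.2, 147.25, 180, 180, 180].

## Interface

Orientations are given as [roll, pitch, yaw] about the fixed x, y, z axes, in that order (R = Rz(yaw) Ry(pitch) Rx(roll)).
In Python, from plant import manip gives the robot as it stands.
- The arm moves only by the tool arm_command, never from a script. Its argument "deltas" is a list of rows, each a list of 3 entries, a list of its own where there are three numbers: the shift along the world's x, y, z in cm, then the turn about the world's z in degrees, then the opening, from 0 (shut) to 1 (fully open). In form: [[[x, y, z], roll, gripper], ...]. A call has 1 to 8 rows; each row is the pose to reach, as a shift and turn from the pose commanded when the call began; what a row does not reach only later rows make up. A row lasts 1/12 s, in which the tool goes at most 41.7 mm and 7.16 degrees, less where a joint would pass 70% of its speed; a pose out of reach is approached as far as the arm can. A call with a gripper value outside its range is refused whole. The fingers move at their own pace and stop on an object; "squeeze" is the grip in N (left out, the last holds). Time passes only in rows, so rows that repeat a pose let the fingers close. It gives the time, the measured TCP pose, the force, the opening and the grip force at its end, in the units of the state.
- manip.sense(): the state, without advancing time (a new reading comes with each control period).
- manip.grab_frame(name): name is "scene" or "top" or "wrist"; returns a dict with "image" (384x512x3 uint8, red, green, blue), "intrinsics" (3x3 intrinsics, pixels), "k1" (the pictures are not rectified: a ray, as slopes to the right and down, at radius r is drawn at 1 + k1 r^2 times it, then the intrinsics apply), "cam_to_world" (4x4, takes a point from camera to world coordinates); the wrist camera has in their place "T_tool_cam" (4x4, takes a point from camera to tool coordinates, whose origin is the TCP and whose axes are the flange's). Camera axes: x right, y up, looking along -z (the intrinsics and any distortion apply to the point x, -y, -z); pixel columns grow to the right and rows downward; lengths in m; the calibration is good to about 2 mm. A picture is of the moment at which its call begins: read the wrist's pose just before it. There is no depth.
- manip.sign_off(): hands the job in; it is judged then, once.
The state is a dict: "time_s": time; "joint_pos": joint angles; "qd": joint speeds; "effort": joint torques, N m; "ee_pos": TCP position; "tool_rot": TCP orientation; "ft_force": force on the tool from outside, world axes, zero at the start; "wrist_torque": the same for the moment, N m; "gripper_width": finger opening in m; "grip_force": force on a finger pad.
Only numpy, scipy, OpenCV 4.12 (cv2) and the standard library are available. Lean on these libraries where they do the work, as an engineer would, in place of code of your own. Each camera call takes 0.05 s, during which the arm holds its last target. There are 200 camera calls.

## Task

Turn the desk lamp up from dim to full: put the closed fingertips lightly on the smallest dot of the black touch bar on its base, run them along the row of dots to the largest, and keep them resting lightly on the largest dot so that the lamp stores the setting; the program finishes while the fingertips are still resting there. Do not press hard, touch the red power key or shift the lamp, and leave the mug, stapler and notebook alone.

Things in the scene. Friction and masses are not known exactly. Their poses are not given: they have to be found in the camera images.
- lamp: desk lamp, loose on the desk, 3.2 kg: flat aluminium slab base 110 x 260 mm, 22 mm high; a black arm at one end leans outward, away from the base, to a black cone shade 0.45 m from the base's middle and up to 0.3 m high. Origin: centre of the base's underside; x across the base, y along it towards the arm (its foot, 34 mm wide, is at y = +105 mm), z up
- touch_bar: the dimmer: springy black silicone bar in the top of the lamp base, 18 x 136 mm, top 5 mm above the base (27 mm above the desk), five white dots 28 mm apart on its centre line, growing from 4 to 14 mm. Yields 1 mm per 2 N, at most 4 mm, then hard. Origin: centre of its underside, 9 mm below its top; axes as the lamp's, +y from dim to bright
- power_key: the lamp's on/off key: a red disc 18 mm across and 3 mm high with a black surround, on top of the base, 54 mm past the largest dot towards the arm. Origin: centre of its underside, 22 mm above the desk. Not to be touched
- mug: a blue ceramic mug, 80 mm across, 92 mm high, standing loose behind the lamp base (lamp's +x side). Origin: centre of its underside. Leave alone
- stapler: a red and black stapler, 130 mm long, 34 mm wide, about 52 mm high, loose on the desk past the dim end of the lamp base. Origin: centre of its underside, its y axis along its length. Leave alone
- notebook: a green hardback notebook 150 x 210 x 20 mm lying under the lamp shade. Origin: centre of its underside. Leave alone
- dot1 (a point): a point on the top face of the touch bar at the centre of the first and smallest dot (4 mm across), the dimmest setting, nearest the bar's free end; 27 mm above the desk while the bar is not pressed, and sinking with the bar; x across the bar, y along it from dim to bright, z up
- dot2 (a point): a point on the top face of the touch bar at the centre of the second dot (7 mm); 27 mm above the desk while the bar is not pressed, and sinking with the bar; x across the bar, y along it from dim to bright, z up
- dot3 (a point): a point on the top face of the touch bar at the centre of the middle dot (9 mm); 27 mm above the desk while the bar is not pressed, and sinking with the bar; x across the bar, y along it from dim to bright, z up
- dot4 (a point): a point on the top face of the touch bar at the centre of the fourth dot (12 mm); 27 mm above the desk while the bar is not pressed, and sinking with the bar; x across the bar, y along it from dim to bright, z up
- dot5 (a point): a point on the top face of the touch bar at the centre of the fifth and largest dot (14 mm), full brightness, nearest the red power key and the lamp's arm; 27 mm above the desk while the bar is not pressed, and sinking with the bar; x across the bar, y along it from dim to bright, z up

How it is judged:
By the outcome, as a careful person would: the job done as asked, in the order asked, and still so for the second after the job is handed in, while the arm keeps its last pose, push and grip.
It also fails if it takes over 35 s, if anything falls off the work surface, if the arm or the gripper's body presses on something with over 40 N, if the wrist force passes 120 N, or if a joint passes its speed limit or range.

## Working session

There is one attempt and no reset: what is moved stays moved. The work goes in short steps, Python scripts to look and compute and a tool call to move; the robot and the scene stay as the last step left them, time stands still between calls to the robot, and variables do not carry over. Pictures are saved under pics/ and viewed, at most 10 in all, crops included, and the job is handed in when it is done.

Besides the shell and the picture viewer there is one more tool, called after "Emit:" as name(argument=value, ...) on one line, values as JSON. arm_command: Moves the arm, as the interface text tells. Its arguments: {"type":"object","properties":{"deltas":{"type":"array"},"squeeze":{"type":"number"}},"required":["deltas"]}

```bash
mkdir -p pics; cat > h.py <<'E'
import numpy as np, cv2
from plant import manip
def grab(n,save=None):
    s=manip.sense(); f=manip.grab_frame(n)
    if save: cv2.imwrite('pics/'+save,f['image'][:,:,::-1])
    return s,f
def ray(f,uv,T):
    K=np.array(f['intrinsics'],float)
    p=cv2.undistortPoints(np.array(uv,float).reshape(-1,1,2),K,np.array([0,0,0,0.]))[:,0]
    q=p.copy()
    for _ in range(30): q=p/(1+f['k1']*(q**2).sum(1,keepdims=True))
    d=np.c_[q[:,0],-q[:,1],-np.ones(len(q))]
    T=np.array(T); return T[:3,3],d@T[:3,:3].T
def onplane(f,uv,z,T=None):
    o,d=ray(f,uv,f['cam_to_world'] if T is None else T)
    return o+d*((z-o[2])/d[:,2])[:,None]
E
python3 - <<'E'
from h import *
for n in('top','scene'):
    s,f=grab(n,n+'0.png'); print(n,np.round(f['cam_to_world'],3).tolist(),f['k1'],np.round(f['intrinsics'],1).tolist())
s,f=grab('wrist','wrist0.png');print(np.round(f['T_tool_cam'],3).tolist());print(s)
a=[cv2.imread(f'pics/{n}0.png') for n in('top','scene')]
E
```

```text
top [[0.01, 0.99, -0.141, 0.459], [-1.0, 0.007, -0.019, 0.106], [-0.018, 0.142, 0.99, 1.316], [0.0, 0.0, 0.0, 1.0]] -0.04150916955120477 [[394.8, 0.0, 253.9], [0.0, 394.8, 192.1], [0.0, 0.0, 1.0]]
scene [[0.29, -0.783, 0.551, 1.262], [0.957, 0.247, -0.152, -0.049], [-0.017, 0.571, 0.821, 1.044], [0.0, 0.0, 0.0, 1.0]] -0.0724251420235537 [[411.3, 0.0, 265.4], [0.0, 411.3, 195.4], [0.0, 0.0, 1.0]]
[[0.001, 0.973, 0.23, 0.066], [1.0, -0.0, -0.001, -0.0], [-0.001, 0.23, -0.973, -0.178], [0.0, 0.0, 0.0, 1.0]]
{'time_s': 0.1, 'joint_pos': array([-7.69812213e+01,  1.72132492e+01,  8.71759045e+01, -5.21888840e-04,
        7.56696946e+01, -3.81582525e+00]), 'qd': array([-0.0091212 , -0.0752661 , -0.0610648 , -0.02016213, -0.06202681,
       -0.00246501]), 'effort': array([ 8.96383808e-04, -5.32643294e+01, -3.53282940e+01,  7.09441770e-02,
        2.34464795e-02, -5.69224403e-05]), 'ee_pos': array([ 0.15922971, -0.52620898,  0.20494156]), 'tool_rot': array([-1.79941249e+02, -3.41192083e-03,  1.68347316e+01]), 'ft_force': array([-0.49036651,  0.22376027,  0.39054807]), 'wrist_torque': array([ 0.05822994, -0.00370696,  0.01999286]), 'grip_force': 0.0, 'gripper_width': 0.09429230404324682}
```

View pics/top0.png

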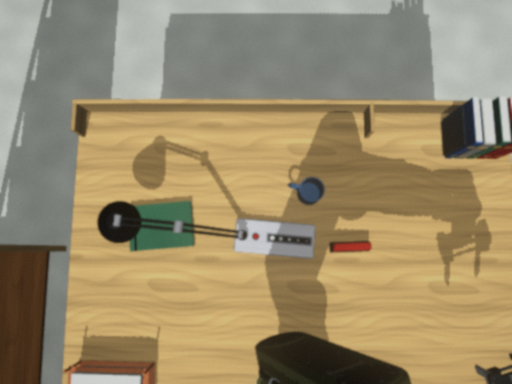

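View pics/scene0.png

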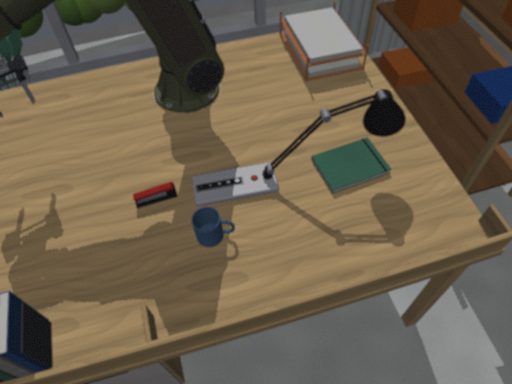

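The top view shows the lamp base at (275,239), the bar at columns 270–311, the red key at (256,237), the arm towards the left (+y), and the stapler at (350,247). The scene view agrees: bar at (218,184), key at (254,177). Next I measure the bar in both views.

```bash
python3 - <<'E'
from h import *
rects={'top':(225,210,95,55),'scene':(188,160,95,45)}
for n,(x,y,w,h) in rects.items():
    s,f=grab(n); im=f['image'][y:y+h,x:x+w].astype(int)
    r,g,b=im[...,0],im[...,1],im[...,2]
    red=(r>g+60)&(r>b+60); dark=(im.max(2)<75)
    v,u=np.nonzero(red); k=[u.mean()+x,v.mean()+y]
    dk=cv2.morphologyEx(dark.astype(np.uint8),cv2.MORPH_CLOSE,np.ones((3,3)))
    N,L,st,c=cv2.connectedComponentsWithStats(dk)
    print(n,'red',len(u),k,onplane(f,[k],.025).round(4))
    for i in range(1,N):
        if st[i,4]>25:
            p=c[i]+[x,y]; v,u=np.nonzero(L==i); P=onplane(f,np.c_[u+x,v+y],.027)
            m=P[:,:2].mean(0); w_,V=np.linalg.eigh(np.cov(P[:,:2].T)); a=V[:,1]*np.sign(V[1,1]); t=(P[:,:2]-m)@a
            rc=cv2.minAreaRect(P[:,:2].astype(np.float32)*1000)
            print(st[i],p.round(1),m.round(4),'dir',np.degrees(np.arctan2(a[1],a[0])).round(1),np.ptp(t).round(3),rc)
    cv2.imwrite(f'pics/{n}_c.png',cv2.resize(f['image'][y:y+h,x:x+w,::-1],None,fx=4,fy=4))
a=cv2.imread('pics/top_c.png');b=cv2.imread('pics/scene_c.png');cv2.imwrite('pics/both.png',np.vstack([a,b]))
E
```

```text
top red 18 [np.float64(255.27777777777777), np.float64(235.88888888888889)] [[0.4999 0.1245 0.025 ]]
[ 58  26  27   8 151] [296.5 239.7] [ 0.4887 -0.0093] dir 85.1 0.086 ((488.8882751464844, -7.5355987548828125), (85.72522735595703, 18.93546485900879), 84.78356170654297)
scene red 13 [np.float64(253.84615384615384), np.float64(177.23076923076923)] [[0.5013 0.1252 0.025 ]]
[ 75   0  20  20 134] [270.7 169.3] [0.4885 0.1843] dir 133.2 0.09 ((483.4609680175781, 186.68441772460938), (33.29246520996094, 89.44212341308594), 45.42424392700195)
[  8  18  41  14 258] [215.4 184.5] [0.494  0.0042] dir 85.2 0.123 ((493.9028015136719, 5.721691131591797), (122.81571197509766, 25.624927520751953), 85.25250244140625)
```

View pics/both.png

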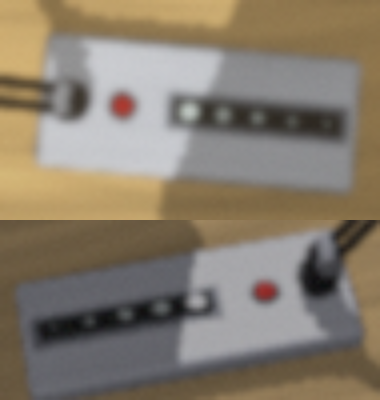

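The red key lies at (0.5006, 0.1249), and both views agree within 1.5 mm. The bar runs at about 85.2°, so dot5 should be near (0.496, 0.071) and dot1 near (0.487, -0.040). I'll move to above dot1 with the fingers shutting and tool y across the bar.

Emit:
arm_command(deltas=[[[2,3,0],7,0],[[5,7.4,0],14,0],[[8,12,0],21,0],[[10,15,0],28,0],[[12,18,0],35,0],[[14,21,0],42,0],[[16,24,0],49,0],[[17,25,0],49,0]], squeeze=5)

```text
time_s: 0.92
ee_pos: [0.3307, -0.273, 0.2057]
tool_rot: [180.0, -0.0, 66.4]
ft_force: [-0.6, -0.0, -0.2]
gripper_width: 0.0442
grip_force: 0.0
```

Emit:
arm_command(deltas=[[[3,4,0],6,0],[[6,9,0],12,0],[[9,13,0],19.4,0],[[12,18,0],19.4,0],[[14,21,0],19.4,0],[[15.3,23.1,0],19.4,0],[[15.8,23.6,-2],19.4,0],[[15.8,23.6,-4],19.4,0]])

```text
time_s: 1.58
ee_pos: [0.4898, -0.0363, 0.1654]
tool_rot: [179.9, -0.0, 85.5]
ft_force: [0.2, -0.4, -0.1]
gripper_width: 0.0005
grip_force: 0.0
```

Emit:
arm_command(deltas=[[[0,0,-2],0,0],[[0,0,-4],0,0],[[0,0,-4],0,0],[[0,0,-4],0,0]])

```text
time_s: 1.92
ee_pos: [0.487, -0.0404, 0.1253]
tool_rot: [-179.9, -0.0, 85.2]
ft_force: [0.2, 0.2, 0.5]
gripper_width: 0.0002
grip_force: 0.0
```

```bash
cat > w.py <<'E'
from h import *
from scipy.spatial.transform import Rotation as R
import sys
s,f=grab('wrist',sys.argv[1])
T=np.eye(4);T[:3,:3]=R.from_euler('xyz',s['tool_rot'],degrees=True).as_matrix();T[:3,3]=s['ee_pos']
T=T@np.array(f['T_tool_cam'])
print(s['time_s'],s['ee_pos'].round(4),s['tool_rot'].round(2),s['ft_force'].round(2),s['gripper_width'],s['grip_force'])
im=f['image'].astype(int); red=((im[...,0]>im[...,1]+60)&(im[...,0]>im[...,2]+60)).astype(np.uint8)
N,L,st,c=cv2.connectedComponentsWithStats(red)
for i in range(1,N):
    if st[i,4]>30: print('red',st[i],onplane(f,[c[i]],.025,T).round(4))
br=(im.min(2)>120).astype(np.uint8)
N,L,st,c=cv2.connectedComponentsWithStats(br)
for i in range(1,N):
    if 8<st[i,4]<3000: print('br',st[i],c[i].round(1),onplane(f,[c[i]],.027,T).round(4))
np.save('T.npy',T)
E
python3 w.py w1.png
```

```text
1.9167 [ 0.487  -0.0404  0.1253] [-1.7991e+02 -1.0000e-02  8.5230e+01] [0.25 0.15 0.52] 0.0002196394420281132 0.0
red [252 319  11  40 332] [[ 0.4745 -0.1866  0.025 ]]
br [249  39  19  20 292] [258.   48.7] [[0.4966 0.0718 0.027 ]]
br [270  65   1  12  12] [270.   70.5] [[0.5047 0.0551 0.027 ]]
br [251  79  15  16 191] [258.   86.5] [[0.4943 0.0439 0.027 ]]
br [253 117  11  12 109] [258.  122.5] [[0.4921 0.016  0.027 ]]
br [255 153   8   8  54] [258.1 156.5] [[ 0.4899 -0.0118  0.027 ]]
br [123 167   6  19  31] [125.7 176.5] [[ 0.3768 -0.0196  0.027 ]]
br [256 187   5   5  21] [258. 189.] [[ 0.4875 -0.0396  0.027 ]]
br [129 199   3   7  11] [130.2 201.8] [[ 0.3768 -0.0419  0.027 ]]
```

View pics/w1.png

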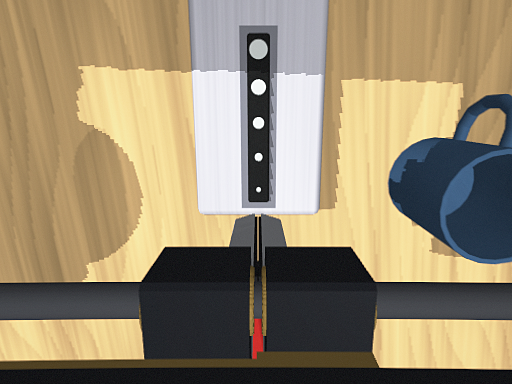

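The wrist view shows all five dots in line with the shut fingers (dot1 at pixel (258,189), dot5 at (258,49)). They are at (0.4875, -0.0396) and (0.4966, 0.0718), 111.8 mm apart where 112 is expected. Now descend over dot1.

Emit:
arm_command(deltas=[[[0,0.1,-2],0,0],[[0,0.1,-4],0,0],[[0,0.1,-6],0,0],[[0,0.1,-8],0,0],[[0,0.1,-9],0,0],[[0,0.1,-9.3],0,0],[[0,0.1,-9.3],0,0],[[0,0.1,-9.3],0,0]])

```text
time_s: 2.63
ee_pos: [0.488, -0.0396, 0.0337]
tool_rot: [179.9, 0.0, 85.2]
ft_force: [0.1, 0.0, 0.6]
gripper_width: 0.0007
grip_force: 0.0
```

```bash
python3 w.py w2.png; python3 -c "
import cv2;a=cv2.imread('pics/w2.png')[0:384,130:390];cv2.imwrite('pics/w2c.png',cv2.resize(a,None,fx=1.5,fy=1.5))"
```

```text
2.6333 [ 0.488  -0.0396  0.0337] [1.799e+02 1.000e-02 8.523e+01] [0.09 0.01 0.6 ] 0.0007031226205765221 0.0
br [242   3  28  31 682] [255.5  18. ] [[0.4964 0.0718 0.027 ]]
br [245  65  22  24 416] [255.6  76.2] [[0.4941 0.044  0.027 ]]
br [248 121  17  18 234] [255.9 129.7] [[0.4919 0.0163 0.027 ]]
br [251 174  11  12 112] [256.1 179.4] [[ 0.4897 -0.0115  0.027 ]]
br [257 223   2   7  12] [257.5 226. ] [[ 0.4882 -0.0394  0.027 ]]
br [257 251   2   8  14] [257.5 254.5] [[ 0.4867 -0.0574  0.027 ]]
br [ 365  264  129   19 1703] [427.8 274.1] [[ 0.5884 -0.0784  0.027 ]]
br [ 94 301  46  10 304] [116.2 304.9] [[ 0.3968 -0.0834  0.027 ]]
```

View pics/w2c.png

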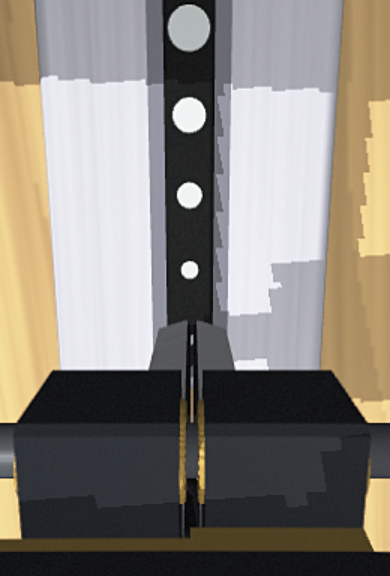

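The fingertips hover right over dot1 and are centred on the bar: the remaining dots run at crop columns 189–190, with the fingertips at 192. Now lower gently to contact.

Emit:
arm_command(deltas=[[[-0.05,0,-0.2],0,0],[[-0.05,0,-0.4],0,0],[[-0.05,0,-0.6],0,0],[[-0.05,0,-0.7],0,0],[[-0.05,0,-0.7],0,0],[[-0.05,0,-0.7],0,0]])

```text
time_s: 3.18
ee_pos: [0.487, -0.0395, 0.0256]
tool_rot: [180.0, 0.0, 85.2]
ft_force: [0.8, 0.5, 2.8]
gripper_width: 0.0006
grip_force: 1.4
```

In contact at about 2.5 N and 1.4 mm deep. Now slide along the dots.

Emit:
arm_command(deltas=[[[0.03,0.3,0],0,0],[[0.06,0.7,0],0,0],[[0.09,1.1,0],0,0],[[0.12,1.5,0],0,0],[[0.16,1.9,0],0,0],[[0.19,2.3,0],0,0],[[0.22,2.7,0],0,0],[[0.24,2.9,0],0,0]])

```text
time_s: 3.85
ee_pos: [0.4892, -0.0099, 0.0255]
tool_rot: [-180.0, 0.0, 85.3]
ft_force: [-0.0, -2.8, 3.6]
gripper_width: 0.0006
grip_force: 1.7
```

Emit:
arm_command(deltas=[[[0.03,0.4,0],0,0],[[0.07,0.8,0],0,0],[[0.1,1.2,0],0,0],[[0.13,1.6,0],0,0],[[0.16,2.0,0],0,0],[[0.2,2.4,0],0,0],[[0.23,2.8,0],0,0],[[0.27,3.2,0],0,0]])

```text
time_s: 4.52
ee_pos: [0.4919, 0.022, 0.0254]
tool_rot: [-180.0, 0.0, 85.2]
ft_force: [-0.0, -1.9, 3.9]
gripper_width: 0.0007
grip_force: 1.7
```

```bash
python3 w.py w3.png
```

```text
4.5167 [0.4919 0.022  0.0254] [-179.99    0.     85.23] [-0.04 -1.93  3.9 ] 0.0007127056818961367 1.7015259631443769
red [ 241   11   35   40 1077] [[0.5009 0.1261 0.025 ]]
br [245 127  27  27 581] [258.1 140.1] [[0.4965 0.0728 0.027 ]]
br [ 374  151  138   25 2738] [443.1 162.5] [[0.5938 0.0527 0.027 ]]
br [248 180  21  23 376] [258.1 190.9] [[0.4942 0.0453 0.027 ]]
br [257 233   2  13  22] [257.5 238.7] [[0.4916 0.0175 0.027 ]]
br [369 270  80  12 779] [409.5 276. ] [[ 0.5774 -0.0125  0.027 ]]
br [ 92 301  48  11 411] [115.9 305. ] [[ 0.4047 -0.017   0.027 ]]
br [  87  319   57   40 1812] [118.8 339.4] [[ 0.4024 -0.0401  0.027 ]]
br [ 78 320  14  35 138] [ 85.4 334.1] [[ 0.3831 -0.0347  0.027 ]]
br [255 322   7   7  37] [258.3 324.7] [[ 0.4875 -0.0374  0.027 ]]
br [252 341  12  18 150] [256.6 348.1] [[ 0.4852 -0.0535  0.027 ]]
```

Dots now read about 1 mm further along +y, so I'll check with a fixed camera whether the lamp has shifted. It was stationary before contact.

```bash
python3 - <<'E'
from h import *
s,f=grab('scene','scene1.png');s,g=grab('top','top1.png')
def cmp(a,b,boxes):
    a=cv2.imread(a,0).astype(np.float32);b=cv2.imread(b,0).astype(np.float32)
    for nm,(x,y,w,h) in boxes.items():
        A,B=a[y:y+h,x:x+w],b[y:y+h,x:x+w]
        print(nm,np.abs(A-B).mean().round(2),cv2.phaseCorrelate(A,B,cv2.createHanningWindow((w,h),cv2.CV_32F)))
cmp('pics/scene0.png','pics/scene1.png',{'shade':(355,85,55,55),'elbow':(305,95,60,40),'foot':(240,155,50,45),'notebook':(310,138,80,55),'mug':(188,202,50,46)})
cmp('pics/top0.png','pics/top1.png',{'shade':(92,196,55,52),'arm':(160,205,70,45),'notebook':(130,230,66,25)})
a=cv2.imread('pics/scene1.png')[60:260,110:420];b=cv2.imread('pics/top1.png')[170:290,90:390]
cv2.imwrite('pics/c1.png',cv2.resize(a,None,fx=2,fy=2))
E
python3 w.py w4.png
```

```text
shade 2.86 ((-0.04514342270591243, -0.09603851752597592), 1.1127620376480951)
elbow 2.41 ((0.02838966657802544, 0.010138235517079153), 0.8880275106430053)
foot 25.17 ((0.11947162921481791, 0.6401032205643347), 0.7110901264614529)
notebook 2.09 ((0.04810278176409355, -0.020194183659256737), 1.0398434629042943)
mug 11.59 ((-0.061344691072655166, -0.3956045081793569), 0.9349637460708619)
shade 5.27 ((-0.023226954492962193, 0.014723742700773812), 0.9796201682385103)
arm 6.98 ((-0.04538251152600026, 0.5827592796764769), 0.9363376705734818)
notebook 6.53 ((0.10875358947993874, 0.31376687910147005), 1.017385228474935)
4.6667 [0.4919 0.0222 0.0254] [-1.800e+02 -4.000e-02  8.525e+01] [0.36 2.58 3.68] 0.0009805437647947115 1.699552368518198
red [ 241   14   35   39 1054] [[0.5008 0.1255 0.025 ]]
br [243 118  33   4  34] [259.5 118.2] [[0.4982 0.0843 0.027 ]]
br [240 127   2  30  30] [241.  141.5] [[0.4874 0.0731 0.027 ]]
br [245 128  27  28 575] [258.1 141.6] [[0.4964 0.0723 0.027 ]]
br [ 376  153  136   25 2440] [442.3 163.2] [[0.5934 0.0526 0.027 ]]
br [248 182  21  22 365] [258.2 192.3] [[0.4942 0.0447 0.027 ]]
br [257 233   2  11  20] [257.5 238.3] [[0.4917 0.018  0.027 ]]
br [369 270  79  12 708] [409.3 276.5] [[ 0.5774 -0.0125  0.027 ]]
br [ 91 301  49  11 418] [115.2 305. ] [[ 0.4043 -0.0167  0.027 ]]
br [263 307   3   4   9] [264.2 308.1] [[ 0.492  -0.0264  0.027 ]]
br [  93  319   51   40 1784] [119.2 339.3] [[ 0.4027 -0.0398  0.027 ]]
br [ 78 320  20  32 149] [ 85.3 331.8] [[ 0.3835 -0.0329  0.027 ]]
br [255 323   7   6  34] [258.3 325.6] [[ 0.4876 -0.0378  0.027 ]]
br [252 342  12  17 138] [256.5 348.6] [[ 0.4852 -0.0536  0.027 ]]
br [ 86 353   7   6  16] [ 89.2 356.4] [[ 0.3826 -0.05    0.027 ]]
```

View pics/c1.png

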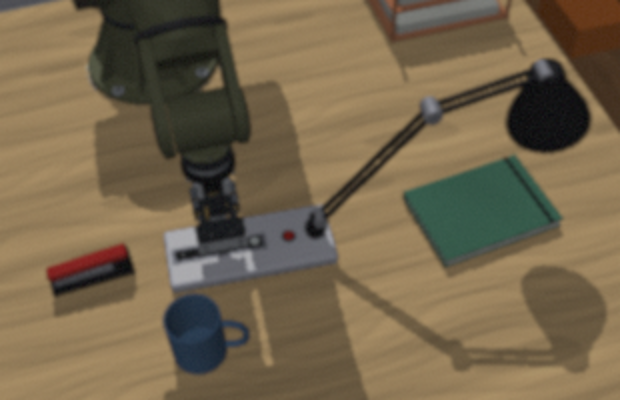

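The scene view shows the fingertips on the bar with the lamp in place: shade and elbow shifts are under 0.1 px, with no shade movement in the top view either. The larger scores come from the robot's moving shadow. The remaining distance to dot5 is about (+0.45, +5.0) cm.

Emit:
arm_command(deltas=[[[0.03,0.3,0],0,0],[[0.06,0.7,0],0,0],[[0.09,1.1,0.02],0,0],[[0.13,1.5,0.02],0,0],[[0.16,1.9,0.02],0,0],[[0.2,2.3,0.02],0,0],[[0.23,2.7,0.02],0,0],[[0.27,3.1,0.02],0,0]])

```text
time_s: 5.38
ee_pos: [0.4945, 0.053, 0.0256]
tool_rot: [-180.0, 0.0, 85.2]
ft_force: [0.7, -3.1, 2.8]
gripper_width: 0.0003
grip_force: 1.5
```

Emit:
arm_command(deltas=[[[0.03,0.4,0],0,0],[[0.07,0.8,0],0,0],[[0.1,1.2,0],0,0],[[0.13,1.5,0],0,0],[[0.16,1.8,0],0,0],[[0.17,1.9,0],0,0],[[0.17,1.9,0],0,0],[[0.17,1.9,0],0,0]])

```text
time_s: 6.05
ee_pos: [0.4963, 0.0719, 0.0257]
tool_rot: [180.0, -0.0, 85.2]
ft_force: [-0.6, 3.0, 2.7]
gripper_width: 0.0003
grip_force: 1.4
```

```bash
python3 w.py w5.png; python3 -c "
import cv2;a=cv2.imread('pics/w5.png')[0:384,130:390];cv2.imwrite('pics/w5c.png',cv2.resize(a,None,fx=1.5,fy=1.5))"
```

```text
6.05 [0.4963 0.0719 0.0257] [ 1.800e+02 -4.000e-02  8.523e+01] [-0.62  2.96  2.73] 0.0002806986815522199 1.3901892585272435
red [241 117  33  34 857] [[0.5008 0.126  0.025 ]]
br [436   0  76  10 501] [470.6   3.2] [[0.6073 0.1786 0.027 ]]
br [130  18   8  29  67] [133.5  30.5] [[0.4446 0.1806 0.027 ]]
br [47 24  6  8 16] [49.7 26.8] [[0.4047 0.1852 0.027 ]]
br [147  39   4  10  18] [148.1  43.6] [[0.4508 0.1742 0.027 ]]
br [135  47   4   6   9] [136.2  49.8] [[0.4444 0.1718 0.027 ]]
br [430  51   4  18  25] [431.6  60.1] [[0.5902 0.1548 0.027 ]]
br [16 58  4  6 10] [18.  60.5] [[0.3857 0.1712 0.027 ]]
br [137  59   5   7  11] [139.3  62. ] [[0.445  0.1661 0.027 ]]
br [18 65  5 16 31] [20.1 71.9] [[0.3853 0.1659 0.027 ]]
br [423  71  11 144 443] [428.  140.7] [[0.59   0.1149 0.027 ]]
br [471  83   4   5   9] [473.1  85.2] [[0.6113 0.1409 0.027 ]]
br [479  93  16 146 899] [486.7 163.5] [[0.6212 0.1001 0.027 ]]
br [470  99   5   7  16] [472.  101.9] [[0.6113 0.1328 0.027 ]]
br [470 111   4   7  13] [471.7 113.7] [[0.6116 0.1269 0.027 ]]
br [410 118   2  12  15] [410.7 124.3] [[0.5808 0.
[... 404 characters left out ...]
203  10  13  35] [454.1 209.2] [[0.6055 0.0759 0.027 ]]
br [ 57 205  11  24  71] [ 62.1 218.5] [[0.389  0.0884 0.027 ]]
br [ 71 212   4   9  14] [ 72.6 216.2] [[0.395  0.0893 0.027 ]]
br [443 217   6   7  13] [445.3 220.1] [[0.601 0.07  0.027]]
br [257 218   2  23  45] [257.5 229.2] [[0.4965 0.073  0.027 ]]
br [504 222   4   8  14] [505.4 225.4] [[0.6338 0.0642 0.027 ]]
br [372 247   3   6  13] [372.9 249.8] [[0.5611 0.0553 0.027 ]]
br [257 266   2  16  32] [257.5 273.5] [[0.4943 0.0459 0.027 ]]
br [  68  319   76   41 2626] [108.4 338.1] [[0.4007 0.0111 0.027 ]]
br [254 318   8   6  46] [257.5 320.4] [[0.4917 0.0153 0.027 ]]
br [253 353   4   6  21] [254.7 355.8] [[ 0.488  -0.0091  0.027 ]]
```

View pics/w5c.png

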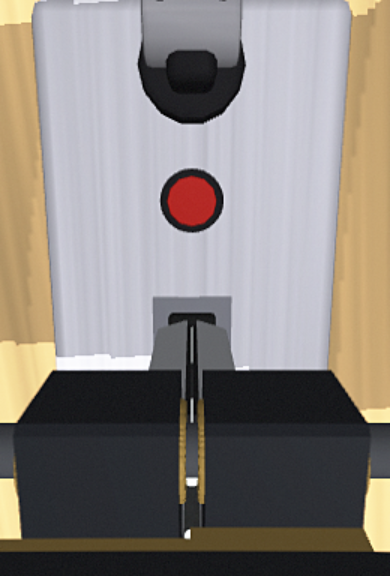

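The fingertips rest on the largest dot: its white edge shows between them at (257,229), with the red key clear ahead at crop (192,200). I'll hold so the lamp stores the setting.

Emit:
arm_command(deltas=[[[0,0,0],0,0],[[0,0,0],0,0],[[0,0,0],0,0],[[0,0,0],0,0],[[0,0,0],0,0],[[0,0,0],0,0],[[0,0,0],0,0],[[0,0,0],0,0]])

```text
time_s: 6.77
ee_pos: [0.4963, 0.0716, 0.0257]
tool_rot: [180.0, -0.0, 85.2]
ft_force: [-0.1, 1.4, 2.2]
gripper_width: 0.0003
grip_force: 1.4
```

Emit:
arm_command(deltas=[[[0,0,0],0,0],[[0,0,0],0,0],[[0,0,0],0,0],[[0,0,0],0,0],[[0,0,0],0,0],[[0,0,0],0,0],[[0,0,0],0,0],[[0,0,0],0,0]])

```text
time_s: 7.43
ee_pos: [0.4963, 0.0716, 0.0257]
tool_rot: [180.0, 0.0, 85.2]
ft_force: [-0.4, 2.7, 2.5]
gripper_width: 0.0004
grip_force: 1.4
```

Emit:
arm_command(deltas=[[[0,0,0],0,0],[[0,0,0],0,0],[[0,0,0],0,0],[[0,0,0],0,0],[[0,0,0],0,0],[[0,0,0],0,0],[[0,0,0],0,0],[[0,0,0],0,0]])

```text
time_s: 8.1
ee_pos: [0.4963, 0.0716, 0.0257]
tool_rot: [180.0, 0.0, 85.2]
ft_force: [1.3, 2.1, 1.7]
gripper_width: 0.0004
grip_force: 1.4
```

Emit:
arm_command(deltas=[[[0,0,0],0,0],[[0,0,0],0,0],[[0,0,0],0,0],[[0,0,0],0,0],[[0,0,0],0,0],[[0,0,0],0,0],[[0,0,0],0,0],[[0,0,0],0,0]])

```text
time_s: 8.77
ee_pos: [0.4963, 0.0716, 0.0257]
tool_rot: [180.0, -0.0, 85.2]
ft_force: [-0.6, 2.1, 3.0]
gripper_width: 0.0003
grip_force: 1.4
```

```bash
python3 - <<'E'
from h import *
s,f=grab('scene','scene2.png')
a=cv2.imread('pics/scene0.png',0).astype(np.float32);b=cv2.imread('pics/scene2.png',0).astype(np.float32)
for x,y,w,h in((355,85,55,55),(305,95,60,40),(310,138,80,55)):
    print(cv2.phaseCorrelate(a[y:y+h,x:x+w],b[y:y+h,x:x+w],cv2.createHanningWindow((w,h),cv2.CV_32F)))
E
```

```text
((-0.03663615780737217, 0.018238319951727533), 1.2198021994696724)
((0.03247230069839446, -0.003073072863685411), 0.9032211897770563)
((0.04577611392159753, -0.11774283320740508), 1.0013471460342407)
```

```bash
python3 -c "
from plant import manip
print(manip.sign_off())"
```

```text
the job is handed in; nothing more can be done
None
```

The shut fingertips ran from the smallest dot to the largest at about 2–4 N and were still resting there when I handed in, after about 2.7 s of holding; the lamp did not measurably shift, nothing else was touched, and whether it stored full brightness was not visible to me.

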